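Fetch the stirring rod from behind the oil bottles

ROBOT

A 6-joint arm with a two-finger parallel gripper is mounted at the origin on the work surface. World frame = base frame: x ahead of the robot, y to its left, z up, the work surface at z = 0. Lengths are in m, angles in rad, forces in N, time in s.
With the tool pointing down it reaches from about 0.375 to 0.9 m from the base axis. Payload 3.1 kg.
Tool frame: the origin (TCP) lies at the centre of the arm's flange, where the gripper is bolted on; the fingertips stand 182 mm ahead of it and the grasp point (between the pads) lies 164 mm ahead of it; z points along the fingers, y is the line along which they close (so a half turn about z gives the same grasp; the last joint's range is limited). The gripper opens to 87 mm and grips with 3 to 60 N. Pads are 19 mm wide; open, the fingers measure 117 mm over their backs; the gripper's body (75 mm by 190 mm) begins 51 mm behind the grasp point.
Start: joints at [-1.417, 0.527, 1.433, -0, 1.181, -0.178], TCP at [0.204, -0.591, 0.405] pointing down, gripper open.
Joint ranges: [-3.08, 3.08], [-0.75, 2.2], [0.22, 2.44], [-1.43, 4.57], [0, 2.65], [-2.85, 2.85]. Speed limits (rad/s): [2.79, 2.79, 3.14, 3.14, 3.14, 3.14].

INTERFACE

Orientations are given as a unit quaternion [x, y, z, w].
In Python, from rig import * gives the robot as it stands.
- The arm moves only by the tool move_arm, never from a script. Its argument "commands" is a list that holds one entry, the list of rows, each a list of 6 numbers: the shift along the tool's x, y, z in units of 40 mm (1.0 is 40 mm), then the turn, a rotation vector about the tool's x, y, z in rad. A call has 1 to 12 rows; each row is the pose to reach, as a shift and turn from the pose commanded when the call began, along the tool's axes at that moment; what a row does not reach only later rows make up. A row lasts 1/8 s, in which the tool goes at most 62.5 mm and 10.7 degrees, less where a joint would pass 70% of its speed; a pose out of reach is approached as far as the arm can. A call with a gripper value outside its range is refused whole. "claw" is the closure, from -1 (fully open) to 1 (shut), so that 0 is half open, set as the call begins (left out, the last holds). The fingers move at their own pace and stop on an object; "squeeze" is the grip in N (left out, the last holds). Time passes only in rows, so rows that repeat a pose let the fingers close. It gives the time, the measured TCP pose, the force, the opening and the grip force at its end, in the units of the state.
- get_obs(): the state, without advancing time (a new reading comes with each control period).
- camera(name): name is "scene" or "top" or "wrist"; returns a dict with "pixels" (420x560x3 uint8, blue, green, red), "range_z" (420x560 float32, m along the optical axis (not along the pixel's ray), 0 where there is no reading), "camera_matrix" (3x3 intrinsics, pixels), "extrinsics" (4x4, takes a point from world to camera coordinates). Camera axes: x right, y up, looking along -z (the intrinsics and any distortion apply to the point x, -y, -z); pixel columns grow to the right and rows downward; lengths in m; the calibration is good to about 2 mm. A picture is of the moment at which its call begins.
- hand_in(): hands the job in; it is judged then, once.
The state is a dict: "time": time; "q": joint angles; "joint_velocities": joint speeds; "joint_torque": joint torques, N m; "position": TCP position; "tool_rot": TCP orientation; "ft_force": force on the tool from outside, world axes, zero at the start; "moment": the same for the moment, N m; "grip_width": finger opening in m; "grip_force": force on a finger pad.
Only numpy, scipy, OpenCV 4.12 (cv2) and the standard library are available. Lean on these libraries where they do the work, as an engineer would, in place of code of your own. Each camera call takes 0.05 s, during which the arm holds its last target. There are 200 camera calls.

TASK

Move the three amber bottles that block the wooden tube over to the cork mat and stand all three there, then draw the stirring rod out of the tube and lay it centred in both notches of the green rest. After that, stand each bottle back upright on the middle of the coaster that matches its cap colour. Do not push the rod against a bottle or knock a bottle over.

Things in the scene. Friction and masses are not known exactly. Their poses are not given: they have to be found in the camera images.
- holder: Fixed level wooden tube on two feet: square, 34 mm outside, 18 mm bore, 195 mm long, back closed; bore axis 52 mm and top 69 mm above the table. Origin on the table under the centre of its open mouth; y points out of the mouth along the tube, the way the rod is drawn. The coasters stand in a row before the mouth at y = 95, 160 and 225 mm, in any order.
- rod: Loose round wooden stirring rod with a green band near one end, 14 mm thick, 230 mm long, 60 g. Origin at its centre, y along it to the green end. At the start it lies in the bore, axis 50 mm above the table, green end 47 to 58 mm out of the mouth and 10 to 35 mm short of the first bottle. It slides freely with 4 mm play; 185 mm of travel clears it.
- rest: Fixed green rod rest, base 60 x 140 x 10 mm, with two V-notched posts at y = +55 and -55 mm (14 mm thick along y, 45 degree arms, 51 mm wide over the tips, 61 mm high); 96 mm are free between them. Origin on the table under its middle, y along the line of the notches, z up. A rod lying in both notches has its axis 50 mm above the table. Either end may point either way.
- mat: Fixed flat cork mat, 100 mm (its x) by 240 mm (its y), 4 mm thick: the side area where the bottles wait. Origin at the centre of its underside, z up.
- bottle_red: Loose round amber-glass bottle with a red cap and a paper label with a red band: body 40 mm in diameter up to 56 mm height, then a shoulder to a 27 mm cap, 80 mm tall in all, 75 to 155 g. Origin at the centre of its underside, z up. It starts standing on the red coaster.
- bottle_yellow: Loose round amber-glass bottle with a yellow cap and a paper label with a yellow band: body 40 mm in diameter up to 56 mm height, then a shoulder to a 27 mm cap, 80 mm tall in all, 75 to 155 g. Origin at the centre of its underside, z up. It starts standing on the yellow coaster.
- bottle_blue: Loose round amber-glass bottle with a blue cap and a paper label with a blue band: body 40 mm in diameter up to 56 mm height, then a shoulder to a 27 mm cap, 80 mm tall in all, 75 to 155 g. Origin at the centre of its underside, z up. It starts standing on the blue coaster.
- coaster_red: Fixed square red coaster, 56 x 56 mm, 4 mm thick, the place of the bottle with the red cap. Origin at the centre of its underside; a bottle standing on it has its own origin 4 mm above the table.
- coaster_yellow: Fixed square yellow coaster, 56 x 56 mm, 4 mm thick, the place of the bottle with the yellow cap. Origin at the centre of its underside; a bottle standing on it has its own origin 4 mm above the table.
- coaster_blue: Fixed square blue coaster, 56 x 56 mm, 4 mm thick, the place of the bottle with the blue cap. Origin at the centre of its underside; a bottle standing on it has its own origin 4 mm above the table.
Mind the look-alikes: they are no part of the job. Leave any purple or turquoise look-alike of the bottle_blue alone.

How it is judged:
On the way, in this order (a step that is already met when the one before it is completed fails the run):
1. all three bottles stand upright and released on the cork mat (x of bottle_red in the frame of mat between -0.035 and 0.035 m and y of bottle_red in the frame of mat between -0.105 and 0.105 m and z of each of bottle_red, bottle_yellow, bottle_blue in the frame of mat below 0.008 m and angle between each of bottle_red, bottle_yellow, bottle_blue's own z axis and vertical below 0.1 rad and x of bottle_yellow in the frame of mat between -0.035 and 0.035 m and y of bottle_yellow in the frame of mat between -0.105 and 0.105 m and x of bottle_blue in the frame of mat between -0.035 and 0.035 m and y of bottle_blue in the frame of mat between -0.105 and 0.105 m and contact force between the fingers and bottle_red below 0.2 N and contact force between the fingers and bottle_yellow below 0.2 N and contact force between the fingers and bottle_blue below 0.2 N), for 0.2 s.
2. the rod lies released in both notches of the rest while the bottles still stand on the mat (x of rod in the frame of rest between -0.008 and 0.008 m and y of rod in the frame of rest between -0.025 and 0.025 m and z of rod in the frame of rest between 0.044 and 0.056 m and angle between the y axis of rod and the y axis of rest, either way round below 0.1 rad and linear speed of rod below 0.03 m/s and contact force between the fingers and rod below 0.2 N and x of bottle_red in the frame of mat between -0.035 and 0.035 m and y of bottle_red in the frame of mat between -0.105 and 0.105 m and z of each of bottle_red, bottle_yellow, bottle_blue in the frame of mat below 0.008 m and angle between each of bottle_red, bottle_yellow, bottle_blue's own z axis and vertical below 0.1 rad and x of bottle_yellow in the frame of mat between -0.035 and 0.035 m and y of bottle_yellow in the frame of mat between -0.105 and 0.105 m and x of bottle_blue in the frame of mat between -0.035 and 0.035 m and y of bottle_blue in the frame of mat between -0.105 and 0.105 m), for 0.2 s.
At the end, for the whole second after the job is handed in: Each bottle stands upright and still on the coaster of its cap's colour, axis within 12 mm of its centre; the rod lies still in both notches of the rest, its centre within 25 mm along and 8 mm across the rest, 44 to 56 mm high, parallel within 0.1 rad (horizontal distance between bottle_red and coaster_red below 0.012 m and height (world z) of each of bottle_red, bottle_yellow, bottle_blue below 0.008 m and angle between each of bottle_red, bottle_yellow, bottle_blue's own z axis and vertical below 0.1 rad and linear speed of each of bottle_red, bottle_yellow, bottle_blue, rod below 0.03 m/s and horizontal distance between bottle_yellow and coaster_yellow below 0.012 m and horizontal distance between bottle_blue and coaster_blue below 0.012 m and x of rod in the frame of rest between -0.008 and 0.008 m and y of rod in the frame of rest between -0.025 and 0.025 m and z of rod in the frame of rest between 0.044 and 0.056 m and angle between the y axis of rod and the y axis of rest, either way round below 0.1 rad); the robot touches nothing.
It fails at once if a bottle is knocked over (angle between any of bottle_red, bottle_yellow, bottle_blue's own z axis and vertical above 0.6 rad).
It fails at once if the rod is pushed against a bottle (contact force between rod and bottle_red above 3 N or contact force between rod and bottle_yellow above 3 N or contact force between rod and bottle_blue above 3 N).
It also fails if it takes over 144 s, if anything falls off the work surface, if the arm or the gripper's body presses on something with over 40 N, if the wrist force passes 120 N, or if a joint passes its speed limit or range.

## Working session

There is one attempt and no reset: what is moved stays moved. The work goes in short steps, Python scripts to look and compute and a tool call to move; the robot and the scene stay as the last step left them, time stands still between calls to the robot, and variables do not carry over. Pictures are saved under pics/ and viewed, at most 14 in all, crops included, and the job is handed in when it is done.

Besides the shell and the picture viewer there is one more tool, called after ">>>" as name([rows], argument=value, ...), one row to a line, values as JSON. move_arm: Moves the arm, as the interface text tells. Its arguments: {"type":"object","properties":{"commands":{"type":"array","items":{"type":"array","items":{"type":"array","items":{"type":"number"}}}},"claw":{"type":"number"},"squeeze":{"type":"number"}},"required":["commands"]}

```bash
ls; mkdir -p pics
python3 - <<'E'
from rig import *
import cv2,numpy as np
print(get_obs())
for n in("top","scene"):
    c=camera(n); cv2.imwrite(f"pics/{n}0.png",c["pixels"]); np.savez(f"{n}0.npz",**c)
    print(n,c["camera_matrix"],c["extrinsics"], list(c.keys()))
E
```

```text
pics
{'time': 0.0, 'q': array([-1.41748595e+00,  5.28447973e-01,  1.43393798e+00, -1.73342007e-05,
        1.18138981e+00, -1.78491663e-01]), 'joint_velocities': array([-0.00084595, -0.00042441,  0.00037004, -0.00087328, -0.00044051,
        0.00185181]), 'joint_torque': array([ 5.95215261e-04, -4.40044749e+01, -1.76589864e+01,  6.34678896e-02,
        5.82149264e-02, -1.42330159e-04]), 'position': array([ 0.20356716, -0.59053886,  0.40377104]), 'tool_rot': array([ 9.86268828e-01,  1.65144200e-01,  5.72904719e-06, -1.09157189e-03]), 'ft_force': array([0.61058589, 0.48209164, 0.12612179]), 'moment': array([0.00328025, 0.00505936, 0.00723521]), 'grip_force': 0.0, 'grip_width': 0.08703324875872319}
top [[385.33054229   0.         281.5555152 ]
 [  0.         385.33054229 201.12298153]
 [  0.           0.           1.        ]] [[ 0.02525064 -0.99948873  0.01961361 -0.02452152]
 [ 0.99610245  0.02681405  0.0840292  -0.59731466]
 [-0.08451216  0.01741538  0.99627024 -0.71287237]
 [ 0.          0.          0.          1.        ]] ['pixels', 'range_z', 'camera_matrix', 'extrinsics']
scene [[428.80113428   0.         272.48143745]
 [  0.         428.80113428 208.92416062]
 [  0.           0.           1.        ]] [[ 0.28297399  0.95898351  0.01662403 -0.16845527]
 [-0.59084411  0.16063887  0.79063164  0.29364507]
 [ 0.75553224 -0.2335504   0.61206638 -1.12978681]
 [ 0.          0.          0.          1.        ]] ['pixels', 'range_z', 'camera_matrix', 'extrinsics']
```

View pics/top0.png

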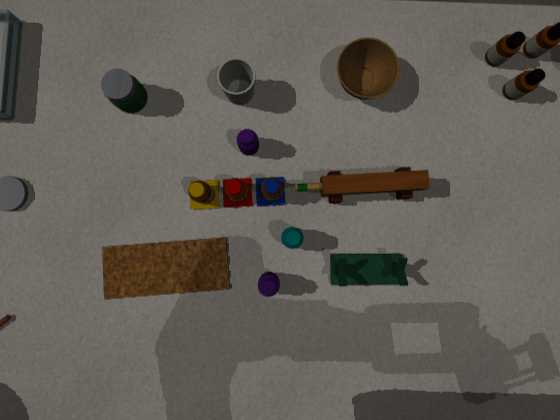

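View pics/scene0.png

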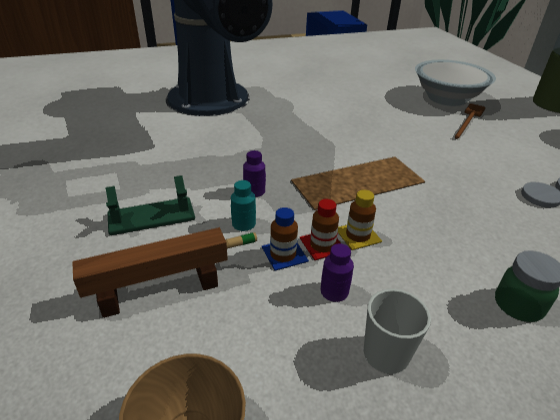

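Top image: the row from the mouth is blue (271,187), red (236,188), yellow (202,191). The tube is at (320–428,183), the mat at (166,268) and the green rest at (368,269). Possible mix-ups with the bottles are purple at (248,142) and (269,285), turquoise at (292,238), and the far brown bottles at (505,48), (540,40) and (520,85). I choose the three amber ones on coasters, then check them in a crop.

```bash
cat > h.py <<'E'
import numpy as np,cv2
def cloud(c):
    d=c["range_z"];K=c["camera_matrix"];E=c["extrinsics"]
    v,u=np.mgrid[:d.shape[0],:d.shape[1]]
    P=np.stack([(u-K[0,2])/K[0,0]*d,-(v-K[1,2])/K[1,1]*d,-d],-1)
    W=(P-E[:3,3])@E[:3,:3]
    W[d<=0]=np.nan
    return W
def on_plane(c,uv,z):
    K=c["camera_matrix"];E=c["extrinsics"];uv=np.atleast_2d(uv).astype(float)
    r=np.c_[(uv[:,0]-K[0,2])/K[0,0],-(uv[:,1]-K[1,2])/K[1,1],-np.ones(len(uv))]@E[:3,:3]
    o=-E[:3,:3].T@E[:3,3]
    return o+r*((z-o[2])/r[:,2])[:,None]
def rect(P):
    (c,s,a)=cv2.minAreaRect((P[:,:2]*1000).astype(np.float32)); return np.round(c,1),np.round(s,1),round(a,1)
E
python3 - <<'E'
from h import *
for n in("top","scene"):
    c=dict(np.load(n+"0.npz"));W=cloud(c);hsv=cv2.cvtColor(c["pixels"],cv2.COLOR_BGR2HSV);H,S,V=[hsv[...,i].astype(int) for i in range(3)]
    z=W[...,2]
    print(n,"table z",np.nanmedian(z))
    X,Y=W[...,0],W[...,1]
    near=(X>.4)&(X<.9)&(Y>-.4)&(Y<.5)
    cols=dict(red=((H<6)|(H>174)),yellow=(H>20)&(H<33),blue=(H>108)&(H<125),purple=(H>126)&(H<150),turq=(H>82)&(H<100))
    for k,m in cols.items():
        m=m&(S>120)&(V>50)&near
        nl,L,st,ce=cv2.connectedComponentsWithStats((m&(z>.073)).astype(np.uint8))
        for i in range(1,nl):
            if st[i,4]>25:
                P=W[L==i]; T=P[P[:,2]>.0815]
                (cc,r)=cv2.minEnclosingCircle((T[:,:2]*1000).astype(np.float32)) if len(T)>5 else((0,0),0)
                print(k,"cap px",ce[i].round(),"n",st[i,4],"zmax",np.percentile(P[:,2],[50,95]).round(4),"circ",np.round(cc,1),round(r,1), "mean",T[:,:2].mean(0).round(4) if len(T) else None)
        P=W[m&(z<.01)]
        if k in("red","yellow","blue") and len(P)>20: print(k,"coaster",rect(P),len(P),np.median(P[:,2]).round(4))
    m=(H>5)&(H<22)&(S>110)&near
    P=W[m&(z>.062)&(z<.076)&(Y<.0)]; print("holder top",rect(P),len(P),np.median(P[:,2]))
    P=W[m&(z<.012)&(z>0)&(X<.62)]; print("mat",rect(P),len(P),np.median(P[:,2]))
    g=(H>60)&(H<90)&(S>80)&near
    P=W[g&(z<.016)&(X<.65)]; print("rest base",rect(P),len(P),np.median(P[:,2]))
    P=W[g&(z>.045)&(X<.65)&(Y<-.05)&(z<.07)]; print("rest posts",rect(P),len(P))
    P=W[g&(z>.04)&(X>.65)]; 
    if len(P)>3: print("rod band",P.mean(0).round(4),len(P),P[:,:3].max(0))
c=dict(np.load("top0.npz"));cv2.imwrite("pics/crop.png",cv2.resize(c["pixels"][120:310,90:440],None,fx=2.2,fy=2.2,interpolation=2))
E
```

```text
top table z 0.0006687409232125493
red cap px [233. 187.] n 171 zmax [0.0845 0.0863] circ [616.  78.] 13.2 mean [0.6159 0.0778]
red coaster (array([614.8,  78.4]), array([56.7, 55.2]), 4.6) 331 0.0046
yellow cap px [196. 190.] n 172 zmax [0.0847 0.0862] circ [609.  142.7] 13.3 mean [0.6092 0.1427]
yellow coaster (array([609.2, 144.3]), array([56.4, 57.2]), 5.0) 339 0.0044
blue cap px [271. 186.] n 166 zmax [0.0843 0.086 ] circ [619.3  11.3] 12.8 mean [0.6196 0.0112]
blue coaster (array([619.3,  13.7]), array([54.5, 54.4]), 4.1) 142 0.0043
purple cap px [246. 136.] n 153 zmax [0.0805 0.0826] circ [708.8  58.9] 12.2 mean [0.7096 0.059 ]
purple cap px [268. 287.] n 159 zmax [0.0804 0.0826] circ [441.2  11.7] 12.2 mean [0.4417 0.012 ]
turq cap px [293. 238.] n 173 zmax [0.0804 0.0824] circ [528.6 -29.5] 12.6 mean [ 0.5275 -0.0298]
holder top (array([ 754.2, -127.6]), array([283.2, 276. ]), 4.8) 2076 0.06933029497778605
mat (array([545.2,  62.3]), array([179.6, 594.6]), 28.2) 6411 0.004467021646283936
rest base (array([ 483.9, -123.8]), array([239.9,  87.8]), 77.3) 1721 0.01030818730139368
[... 677 characters left out ...]
 5.0) 339 0.0041
purple cap px [254. 154.] n 86 zmax [0.0803 0.0814] circ [0 0] 0 mean [0.4419 0.0138]
purple cap px [340. 250.] n 225 zmax [0.0802 0.0813] circ [710.4  56.8] 9.0 mean [0.7116 0.0548]
turq cap px [243. 185.] n 137 zmax [0.0802 0.0814] circ [534.7 -32.3] 9.6 mean [ 0.5344 -0.0346]
holder top (array([ 631.4, -138.9]), array([ 36.2, 276.5]), 4.9) 3203 0.06891604669307655
mat (array([515.2, 189.9]), array([194.9, 286.8]), 5.9) 3380 0.0045161929012822516
rest base (array([ 499.7, -131.7]), array([118.1, 230.6]), 5.1) 1861 0.010065613164167826
rest posts (array([ 513.5, -124.6]), array([256.4, 109.3]), 54.3) 355
rod band [0.8125 0.2772 0.0486] 776 [0.83253476 0.31650202 0.05798412]
```

View pics/crop.png

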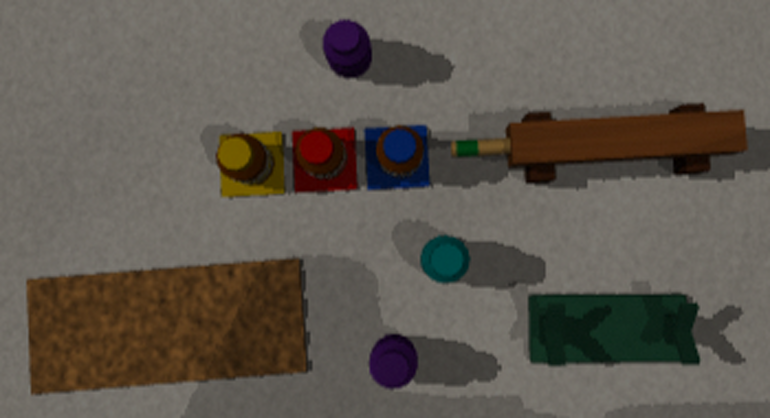

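The crop confirms the choice: amber bottles with yellow, red and blue caps on matching coasters, and the look-alikes standing clear of them. The mat, tube and rest fits need cleaner masks.

Run:
```python
from h import *
for n in("top","scene"):
    c=dict(np.load(n+"0.npz"));W=cloud(c);hsv=cv2.cvtColor(c["pixels"],cv2.COLOR_BGR2HSV);H,S,V=[hsv[...,i].astype(int) for i in range(3)]
    X,Y,z=[W[...,i] for i in range(3)]
    def big(m,name):
        nl,L,st,ce=cv2.connectedComponentsWithStats(m.astype(np.uint8)); i=1+np.argmax(st[1:,4]); P=W[L==i]
        print(n,name,ce[i].round(),rect(P),np.median(P[:,2]).round(4),len(P))
    br=(H>3)&(H<24)&(S>90)
    big(br&(z>.062)&(z<.076)&(Y<.02)&(X<.68),"holder")
    big(br&(z>.002)&(z<.009)&(X<.575)&(X>.35)&(Y>.03),"mat")
    g=(H>55)&(H<90)&(S>70)
    big(g&(z>.004)&(z<.014)&(X<.6)&(X>.35)&(Y<-.05),"restbase")
    m=g&(z>.056)&(z<.066)&(X<.6)&(X>.35)&(Y<-.05)
    nl,L,st,ce=cv2.connectedComponentsWithStats(m.astype(np.uint8))
    for i in range(1,nl):
        if st[i,4]>4: P=W[L==i];print(" tip",P.mean(0).round(4),st[i,4])
    m=(z>.035)&(z<.062)&(X>.6)&(X<.65)&(Y>-.048)&(Y<-.008); P=W[m]
    if len(P)>5:print(" rod",rect(P),P[:,2].max().round(4),len(P))
    m&=g;P=W[m];print(" band",rect(P),len(P))
```

```text
top holder [375. 182.] (array([ 633.6, -177.9]), array([ 34.4, 195.8]), 4.9) 0.0694 2024
top mat [165. 268.] (array([464.5, 212.3]), array([ 99.1, 240.6]), 5.9) 0.0045 6250
top restbase [366. 268.] (array([ 471.8, -176.2]), array([ 57.5, 138. ]), 1.5) 0.0103 1714
 tip [ 0.4902 -0.1212  0.0593] 44
 tip [ 0.4932 -0.2306  0.0594] 39
 tip [ 0.4505 -0.1224  0.0592] 40
 tip [ 0.4538 -0.2315  0.0591] 36
 rod (array([621.4, -28.2]), array([13.4, 39.4]), 0.2) 0.0598 73
 band (array([622.4, -42.6]), array([11.6,  9.7]), 1.6) 41
scene holder [147. 254.] (array([ 634.9, -179.5]), array([ 36.2, 195.1]), 4.9) 0.0689 3173
scene mat [356. 181.] (array([464.7, 209.2]), array([101.6, 240.3]), 5.8) 0.0045 3377
scene restbase [150. 216.] (array([ 474.5, -179.2]), array([ 57.7, 138.5]), 2.0) 0.0102 1696
 tip [ 0.452  -0.1248  0.0583] 30
 tip [ 0.4554 -0.2342  0.0583] 31
 tip [ 0.4935 -0.124   0.0593] 32
 tip [ 0.4967 -0.233   0.0591] 36
 rod (array([621. , -27.7]), array([39.4, 19. ]), 89.4) 0.062 159
 band (array([625.5, -42.9]), array([9.5, 9.5]), 1.3) 60
```

Everything agrees between the two cameras to about 3 mm, with sizes and heights as given. I use the averages.

```bash
cat > g.py <<'E'
# usage: g.py x,y,z_grasp,psi_deg ...  (mm, deg; grasp point; psi=angle of tool x) prints rows' shifts; last becomes new commanded pose
import sys,json,os,numpy as np
from rig import *
f="cmd.json"; c=json.load(open(f)) if os.path.exists(f) else [204,-591,405-164,19.01]
o=get_obs();q=o["tool_rot"]
print("t",round(o["time"],2),"meas grasp",(o["position"]*1000-[0,0,164]).round(1),"psi",round(2*np.degrees(np.arctan2(q[1],q[0])),2),"cmd",np.round(c,1),"grip",round(o["grip_width"]*1000,1),round(o["grip_force"],1))
p=np.radians(c[3])
for a in sys.argv[1:]:
    w=[float(v) for v in a.split(",")]; d=(np.array(w[:3])-c[:3])/40
    t=(w[3]-c[3]+180)%360-180
    print([round(float(v),3) for v in(d[0]*np.cos(p)+d[1]*np.sin(p), d[0]*np.sin(p)-d[1]*np.cos(p), -d[2], 0,0,-np.radians(t))])
if len(sys.argv)>1: json.dump(w,open(f,"w"))
E
python3 g.py 610,141.8,140,94.85
```

```text
t 0.1 meas grasp [ 203.6 -590.6  239.9] psi 19.01 cmd [ 204. -591.  241.   19.] grip 87.0 0.0
[15.564, -14.015, 2.525, 0.0, 0.0, -1.324]
```

>>> move_arm([
  [[1.3,-1.17,0,0,0,-0.11],[2.6,-2.34,0,0,0,-0.22],[3.9,-3.5,0,0,0,-0.33],[5.2,-4.67,0,0,0,-0.44],[6.5,-5.84,0,0,0,-0.55],[7.8,-7,0,0,0,-0.66],[9.1,-8.18,0,0,0,-0.77],[10.4,-9.34,0.4,0,0,-0.88],[11.7,-10.5,0.8,0,0,-0.99],[13,-11.7,1.2,0,0,-1.1],[14.2,-12.8,1.7,0,0,-1.21],[14.8,-13.3,2,0,0,-1.324]],
], claw=-1, squeeze=15)

```text
time: 1.6
position: [0.5647, 0.0606, 0.3395]
tool_rot: [0.675, 0.738, -0.0, 0.0]
ft_force: [0.7, -1.3, 0.5]
grip_width: 0.0869
grip_force: 0.0
```

```bash
echo '[590.4,104.9,161,94.87]' > cmd.json; python3 g.py 610,141.8,120,94.85
```

```text
t 1.6 meas grasp [564.7  60.6 175.5] psi 95.1 cmd [590.4 104.9 161.   94.9] grip 86.9 0.0
[0.878, 0.567, 1.025, 0.0, 0.0, 0.0]
```

>>> move_arm([
  [[0.4,0.3,0.5,0,0,0],[0.878,0.567,1.025,0,0,0],[0.878,0.567,1.025,0,0,0],[0.878,0.567,1.025,0,0,0],[0.878,0.567,1.025,0,0,0]],
])

```text
time: 2.22
position: [0.5837, 0.0947, 0.2999]
tool_rot: [0.677, 0.736, 0.0, 0.001]
ft_force: [-0.8, -0.1, 0.0]
grip_width: 0.0875
grip_force: 0.0
```

Run:
```python
from rig import *
import cv2,numpy as np
c=camera("wrist"); cv2.imwrite("pics/w1.png",c["pixels"]); np.savez("w1.npz",**c)
o=get_obs();print(o["position"],o["tool_rot"]);print(c["camera_matrix"],c["extrinsics"])
```

```text
[0.58366195 0.09471726 0.29998195] [6.76850464e-01 7.36120238e-01 3.96306659e-04 5.36118303e-04]
[[361.45222428   0.         277.29892126]
 [  0.         361.45222428 216.23320797]
 [  0.           0.           1.        ]] [[ 0.99650143  0.08356696  0.00120888 -0.59056223]
 [-0.07999306  0.95787416 -0.27582276 -0.03930919]
 [-0.02420762  0.27476108  0.96120775 -0.30270283]
 [ 0.          0.          0.          1.        ]]
```

View pics/w1.png

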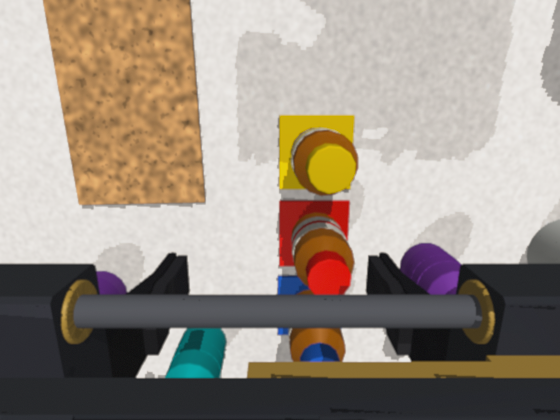

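The pace was clipped: I commanded 70 mm per row. The wrist view shows yellow at (330,165), red at (328,272) and blue at (320,357), with the mat at the upper left. I use it to refine the positions.

```bash
cat > caps.py <<'E'
from h import *
def caps(c):
    W=cloud(c);hsv=cv2.cvtColor(c["pixels"],cv2.COLOR_BGR2HSV);H,S,V=[hsv[...,i].astype(int) for i in range(3)];z=W[...,2]
    cols=dict(red=((H<6)|(H>174)),yellow=(H>20)&(H<33),blue=(H>106)&(H<125))
    for k,m in cols.items():
        m=m&(S>120)&(V>50)&(W[...,0]>.38)
        P=W[m&(z>.08)&(z<.09)]
        if len(P)>20: (cc,r)=cv2.minEnclosingCircle((P[:,:2]*1000).astype(np.float32)); print(k,"cap",np.round(cc,1),round(r,1),rect(P),np.median(P[:,2]).round(4))
        P=W[m&(z<.01)&(z>.0)]
        if len(P)>50: print(k,"coaster",rect(P))
E
python3 - <<'E'
from caps import *
c=dict(np.load("w1.npz"));caps(c)
E
echo '[583.7,94.7,137,94.8]' > cmd.json; python3 g.py 610,142,120,94.85 610,142,42,94.85
```

```text
red cap [616.5  78.3] 13.3 (array([616.5,  79.4]), array([25.6, 23.9]), 4.8) 0.0849
red coaster (array([615. ,  79.1]), array([55., 55.]), 4.9)
yellow cap [610.1 142.8] 13.4 (array([609.8, 143. ]), array([26.4, 26. ]), 70.4) 0.0849
yellow coaster (array([609.5, 143.5]), array([55.1, 54.9]), 4.8)
blue cap [618.7  19.1] 10.4 (array([618.4,  21.7]), array([20.7,  6. ]), 8.3) 0.0833
blue coaster (array([604.4,  12.8]), array([24.4, 56.5]), 4.8)
t 2.27 meas grasp [583.7  94.7 136. ] psi 94.8 cmd [583.7  94.7 137.   94.8] grip 87.3 0.0
[1.123, 0.754, 0.425, 0.0, 0.0, -0.001]
[1.123, 0.754, 2.375, 0.0, 0.0, -0.001]
```

>>> move_arm([
  [[0.5,0.35,0.2,0,0,0],[1.123,0.754,0.425,0,0,0],[1.123,0.754,0.425,0,0,0],[1.123,0.754,0.425,0,0,0],[1.123,0.754,0.9,0,0,0],[1.123,0.754,1.4,0,0,0],[1.123,0.754,1.9,0,0,0],[1.123,0.754,2.375,0,0,0],[1.123,0.754,2.375,0,0,0],[1.123,0.754,2.375,0,0,0]],
])

```text
time: 3.52
position: [0.6101, 0.1428, 0.2042]
tool_rot: [0.676, 0.736, 0.0, 0.0]
ft_force: [0.2, 0.8, -0.5]
grip_width: 0.0873
grip_force: 0.0
```

>>> move_arm([
  [[0,0,0,0,0,0],[0,0,0,0,0,0],[0,0,0,0,0,0],[0,0,0,0,0,0],[0,0,0,0,0,0],[0,0,0,0,0,0]],
], claw=1, squeeze=12)

```text
time: 4.28
position: [0.6098, 0.1429, 0.2041]
tool_rot: [0.676, 0.737, -0.0, -0.0]
ft_force: [0.2, -0.2, -0.4]
grip_width: 0.0391
grip_force: 12.0
```

```bash
python3 g.py 610,142,140,94.85 457,285,140,94.85 457,285,43,94.85
```

```text
t 4.28 meas grasp [609.8 142.9  40.1] psi 94.88 cmd [610.  142.   42.   94.8] grip 39.1 12.0
[0.0, 0.0, -2.45, 0.0, 0.0, -0.0]
[3.886, -3.509, -2.45, 0.0, 0.0, -0.0]
[3.886, -3.509, -0.025, 0.0, 0.0, -0.0]
```

>>> move_arm([
  [[0,0,-0.6,0,0,0],[0,0,-1.5,0,0,0],[0,0,-2.45,0,0,0],[0.4,-0.36,-2.45,0,0,0],[1.1,-1,-2.45,0,0,0],[1.9,-1.72,-2.45,0,0,0],[2.7,-2.44,-2.45,0,0,0],[3.4,-3.07,-2.45,0,0,0],[3.886,-3.509,-2.45,0,0,0],[3.886,-3.509,-1.8,0,0,0],[3.886,-3.509,-1.1,0,0,0],[3.886,-3.509,-0.5,0,0,0]],
])

```text
time: 5.78
position: [0.4547, 0.2861, 0.2219]
tool_rot: [0.676, 0.737, -0.002, -0.001]
ft_force: [0.1, -0.1, -0.9]
grip_width: 0.0393
grip_force: 12.0
```

>>> move_arm([
  [[0,0,0.1,0,0,0],[0,0,0.28,0,0,0],[0,0,0.4,0,0,0],[0,0,0.475,0,0,0],[0,0,0.475,0,0,0],[0,0,0.475,0,0,0]],
])

```text
time: 6.52
position: [0.457, 0.2858, 0.2054]
tool_rot: [0.676, 0.736, 0.0, 0.0]
ft_force: [0.2, -0.7, -2.0]
grip_width: 0.0395
grip_force: 12.0
```

```bash
python3 g.py 457,285,140,94.85 616.5,78,140,94.85 616.5,78,43,94.85
```

```text
t 6.53 meas grasp [457.  285.8  41.4] psi 94.86 cmd [457.  285.   43.   94.8] grip 39.5 12.0
[0.0, 0.0, -2.425, 0.0, 0.0, -0.0]
[-5.494, 3.536, -2.425, 0.0, 0.0, -0.0]
[-5.494, 3.536, -0.0, 0.0, 0.0, -0.0]
```

>>> move_arm([
  [[0,0,0,0,0,0],[0,0,0,0,0,0],[0,0,0,0,0,0],[0,0,0,0,0,0],[0,0,-0.8,0,0,0],[0,0,-1.6,0,0,0],[0,0,-2.425,0,0,0],[-1,0.65,-2.425,0,0,0],[-2.1,1.35,-2.425,0,0,0],[-3.2,2.06,-2.425,0,0,0],[-4.3,2.77,-2.425,0,0,0],[-5.494,3.536,-2.425,0,0,0]],
], claw=-1)

```text
time: 8.02
position: [0.6171, 0.0776, 0.302]
tool_rot: [0.676, 0.737, -0.0, -0.0]
ft_force: [0.3, 0.9, -0.1]
grip_width: 0.0871
grip_force: 0.0
```

>>> move_arm([
  [[0,0,0,0,0,0],[0,0,0,0,0,0],[0,0,0.6,0,0,0],[0,0,1.3,0,0,0],[0,0,2,0,0,0],[0,0,2.425,0,0,0],[0,0,2.425,0,0,0],[0,0,2.425,0,0,0]],
])

```text
time: 9.02
position: [0.6167, 0.0793, 0.2059]
tool_rot: [0.676, 0.737, 0.0, 0.001]
ft_force: [0.8, -0.4, 1.3]
grip_width: 0.0869
grip_force: 0.0
```

>>> move_arm([
  [[0,0,0,0,0,0],[0,0,0,0,0,0],[0,0,0,0,0,0],[0,0,0,0,0,0],[0,0,0,0,0,0],[0,0,0,0,0,0]],
], claw=1)

```text
time: 9.78
position: [0.6164, 0.0788, 0.2051]
tool_rot: [0.676, 0.737, -0.0, -0.0]
ft_force: [-0.3, -0.2, 0.3]
grip_width: 0.04
grip_force: 12.0
```

```bash
python3 g.py 616.5,78,140,94.85 464.6,210.8,140,94.85 464.6,210.8,43,94.85
```

```text
t 9.78 meas grasp [616.4  78.8  41.1] psi 94.87 cmd [616.5  78.   43.   94.8] grip 40.0 12.0
[0.0, 0.0, -2.425, 0.0, 0.0, -0.0]
[3.629, -3.503, -2.425, 0.0, 0.0, -0.0]
[3.629, -3.503, -0.0, 0.0, 0.0, -0.0]
```

>>> move_arm([
  [[0,0,-0.6,0,0,0],[0,0,-1.5,0,0,0],[0,0,-2.425,0,0,0],[0.4,-0.386,-2.425,0,0,0],[1.1,-1.06,-2.425,0,0,0],[1.9,-1.83,-2.425,0,0,0],[2.7,-2.61,-2.425,0,0,0],[3.3,-3.19,-2.425,0,0,0],[3.629,-3.503,-2.425,0,0,0],[3.629,-3.503,-2.2,0,0,0],[3.629,-3.503,-1.5,0,0,0],[3.629,-3.503,-0.8,0,0,0]],
])

```text
time: 11.28
position: [0.4662, 0.2109, 0.2361]
tool_rot: [0.677, 0.736, 0.001, 0.001]
ft_force: [-0.1, -0.0, -0.9]
grip_width: 0.04
grip_force: 12.0
```

>>> move_arm([
  [[0,0,0.3,0,0,0],[0,0,0.55,0,0,0],[0,0,0.7,0,0,0],[0,0,0.8,0,0,0],[0,0,0.8,0,0,0],[0,0,0.8,0,0,0]],
])

```text
time: 12.02
position: [0.4645, 0.2117, 0.2055]
tool_rot: [0.676, 0.737, 0.0, 0.0]
ft_force: [0.5, 0.0, -0.8]
grip_width: 0.0399
grip_force: 12.0
```

```bash
python3 g.py 464.6,210.8,140,94.85 619.8,11.5,140,94.85 619.8,11.5,43,94.85
```

```text
t 12.03 meas grasp [464.5 211.7  41.5] psi 94.88 cmd [464.6 210.8  43.   94.8] grip 39.9 12.0
[0.0, 0.0, -2.425, 0.0, 0.0, -0.0]
[-5.293, 3.445, -2.425, 0.0, 0.0, -0.0]
[-5.293, 3.445, -0.0, 0.0, 0.0, -0.0]
```

>>> move_arm([
  [[0,0,0,0,0,0],[0,0,0,0,0,0],[0,0,0,0,0,0],[0,0,0,0,0,0],[0,0,-0.8,0,0,0],[0,0,-1.6,0,0,0],[0,0,-2.425,0,0,0],[-1,0.65,-2.425,0,0,0],[-2.1,1.37,-2.425,0,0,0],[-3.2,2.08,-2.425,0,0,0],[-4.3,2.8,-2.425,0,0,0],[-5.293,3.445,-2.425,0,0,0]],
], claw=-1)

```text
time: 13.52
position: [0.6206, 0.0107, 0.302]
tool_rot: [0.677, 0.736, 0.0, 0.0]
ft_force: [0.1, 0.5, 0.9]
grip_width: 0.087
grip_force: 0.0
```

>>> move_arm([
  [[0,0,0,0,0,0],[0,0,0,0,0,0],[0,0,0.6,0,0,0],[0,0,1.3,0,0,0],[0,0,2,0,0,0],[0,0,2.425,0,0,0],[0,0,2.425,0,0,0],[0,0,2.425,0,0,0]],
])

```text
time: 14.52
position: [0.62, 0.0127, 0.2059]
tool_rot: [0.676, 0.737, 0.0, 0.001]
ft_force: [-0.4, -0.3, 0.6]
grip_width: 0.0872
grip_force: 0.0
```

>>> move_arm([
  [[0,0,0,0,0,0],[0,0,0,0,0,0],[0,0,0,0,0,0],[0,0,0,0,0,0],[0,0,0,0,0,0],[0,0,0,0,0,0]],
], claw=1)

```text
time: 15.28
position: [0.6197, 0.0123, 0.2051]
tool_rot: [0.676, 0.737, -0.0, -0.0]
ft_force: [-0.1, -0.1, -0.6]
grip_width: 0.0395
grip_force: 12.0
```

```bash
python3 g.py 619.8,11.5,140,94.85 472.2,136.2,140,94.85 472.2,136.2,43,94.85
```

```text
t 15.28 meas grasp [619.7  12.3  41.1] psi 94.87 cmd [619.8  11.5  43.   94.8] grip 39.5 12.0
[0.0, 0.0, -2.425, 0.0, 0.0, -0.0]
[3.418, -3.413, -2.425, 0.0, 0.0, -0.0]
[3.418, -3.413, -0.0, 0.0, 0.0, -0.0]
```

>>> move_arm([
  [[0,0,-0.6,0,0,0],[0,0,-1.5,0,0,0],[0,0,-2.425,0,0,0],[0.4,-0.4,-2.425,0,0,0],[1.1,-1.1,-2.425,0,0,0],[1.9,-1.9,-2.425,0,0,0],[2.6,-2.6,-2.425,0,0,0],[3.1,-3.1,-2.425,0,0,0],[3.418,-3.413,-2.425,0,0,0],[3.418,-3.413,-2.2,0,0,0],[3.418,-3.413,-1.5,0,0,0],[3.418,-3.413,-0.8,0,0,0]],
])

```text
time: 16.77
position: [0.4737, 0.1363, 0.2361]
tool_rot: [0.677, 0.736, 0.001, 0.001]
ft_force: [-0.3, 0.9, -1.4]
grip_width: 0.0397
grip_force: 12.0
```

>>> move_arm([
  [[0,0,0.3,0,0,0],[0,0,0.55,0,0,0],[0,0,0.7,0,0,0],[0,0,0.8,0,0,0],[0,0,0.8,0,0,0],[0,0,0.8,0,0,0]],
])

```text
time: 17.52
position: [0.4722, 0.1371, 0.2054]
tool_rot: [0.676, 0.737, 0.0, 0.0]
ft_force: [0.8, -0.1, -1.2]
grip_width: 0.0397
grip_force: 12.0
```

>>> move_arm([
  [[0,0,0,0,0,0],[0,0,0,0,0,0],[0,0,0,0,0,0],[0,0,0,0,0,0],[0,0,-0.8,0,0,0],[0,0,-1.6,0,0,0],[0,0,-2.425,0,0,0],[0,0,-2.425,0,0,0]],
], claw=-1)

```text
time: 18.52
position: [0.4728, 0.1371, 0.3042]
tool_rot: [0.676, 0.737, 0.002, 0.002]
ft_force: [-0.8, -0.1, -0.1]
grip_width: 0.087
grip_force: 0.0
```

```bash
python3 - <<'E'
from rig import *
from caps import *
for n in("top","scene"):
    c=camera(n);np.savez(n+"1.npz",**c);print(n);caps(c)
    cv2.imwrite(f"pics/{n}1.png",c["pixels"])
    W=cloud(c);X,Y,z=[W[...,i] for i in range(3)]
    m=(z>.035)&(z<.062)&(X>.605)&(X<.64)&(Y>-.07)&(Y<.03);P=W[m];print("rod",rect(P),P[:,1].min(),P[:,1].max(),len(P), np.percentile(P[:,2],95))
E
echo '[472.2,136.2,140,94.85]' > cmd.json; python3 g.py
```

```text
top
red coaster (array([614.4,  79.2]), array([56.5, 56.7]), 4.9)
yellow coaster (array([609.5, 143.3]), array([56.1, 57. ]), 3.2)
blue cap [472.5 135.5] 12.8 (array([473. , 132.1]), array([23.9, 17.6]), 3.2) 0.0842
blue coaster (array([619.2,  14. ]), array([55.6, 55.4]), 4.7)
rod (array([622.6, -51.4]), array([14. , 38.2]), 5.6) -0.06991258599473908 -0.032311031317213426 158 0.058984222164005826
scene
red cap [577.7 136.3] 143.5 (array([573.7, 130.7]), array([ 25.4, 286.7]), 54.3) 0.084
red coaster (array([547.5, 153.2]), array([ 56.3, 277.4]), 36.9)
yellow cap [458.8 282.6] 12.9 (array([458.8, 282.6]), array([22.8, 22.4]), 20.6) 0.0841
yellow coaster (array([610.1, 141. ]), array([56. , 56.8]), 4.7)
blue cap [474.  132.6] 13.0 (array([475. , 133.3]), array([23.4, 23.9]), 39.4) 0.0841
blue coaster (array([619.8,  11.9]), array([55.8, 56. ]), 5.3)
rod (array([625.1, -52.5]), array([12.3, 35.5]), 5.2) -0.06999338395463611 -0.03458682068449877 241 0.057853857463112425
t 18.62 meas grasp [471.9 137.  138. ] psi 94.87 cmd [472.2 136.2 140.   94.8] grip 86.8 0.0
```

View pics/scene1.png

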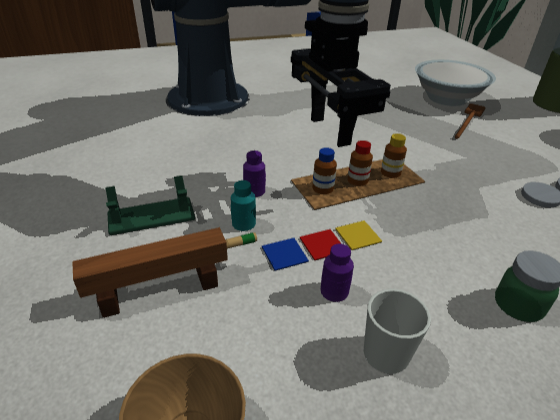

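All three bottles stand on the mat at (325,170), (362,163) and (396,155). The rod is still in the tube with about 49 mm showing, inside the given range, so I go for it next.

```bash
echo '[472.1,137,140,94.87]' > cmd.json; python3 g.py 623,-45.7,140,94.9 623,-45.7,52,94.9; echo; python3 g.py 619.2,-0.9,52,94.9; echo; python3 g.py 619.2,-0.9,95,94.9 624.2,-61.6,95,94.9 624.2,-61.6,52,94.9
```

```text
t 18.62 meas grasp [471.9 137.  138. ] psi 94.87 cmd [472.1 137.  140.   94.9] grip 86.8 0.0
[-4.871, 3.371, -0.0, 0.0, 0.0, -0.001]
[-4.871, 3.371, 2.2, 0.0, 0.0, -0.001]

t 18.62 meas grasp [471.9 137.  138. ] psi 94.87 cmd [623.  -45.7  52.   94.9] grip 86.8 0.0
[1.124, 0.001, -0.0, 0.0, 0.0, -0.0]

t 18.62 meas grasp [471.9 137.  138. ] psi 94.87 cmd [619.2  -0.9  52.   94.9] grip 86.8 0.0
[0.0, 0.0, -1.075, 0.0, 0.0, -0.0]
[-1.523, -0.005, -1.075, 0.0, 0.0, -0.0]
[-1.523, -0.005, -0.0, 0.0, 0.0, -0.0]
```

```bash
echo
```

>>> move_arm([
  [[-0.9,0.62,0,0,0,0],[-1.9,1.31,0,0,0,0],[-2.9,2,0,0,0,0],[-3.9,2.7,0,0,0,0],[-4.871,3.371,0,0,0,0],[-4.871,3.371,0,0,0,0],[-4.871,3.371,0.5,0,0,0],[-4.871,3.371,1.1,0,0,0],[-4.871,3.371,1.7,0,0,0],[-4.871,3.371,2.2,0,0,0],[-4.871,3.371,2.2,0,0,0],[-4.871,3.371,2.2,0,0,0]],
], claw=-0.1)

```text
time: 20.12
position: [0.6231, -0.0455, 0.2143]
tool_rot: [0.676, 0.737, 0.0, 0.0]
ft_force: [-0.3, 0.1, -0.9]
grip_width: 0.0478
grip_force: 0.0
```

>>> move_arm([
  [[0,0,0,0,0,0],[0,0,0,0,0,0],[0,0,0,0,0,0],[0,0,0,0,0,0],[0,0,0,0,0,0]],
], claw=1, squeeze=15)

```text
time: 20.75
position: [0.623, -0.0457, 0.2142]
tool_rot: [0.676, 0.736, 0.0, 0.0]
ft_force: [0.7, 0.5, 1.8]
grip_width: 0.0133
grip_force: 15.0
```

```bash
python3 g.py
```

```text
t 20.75 meas grasp [623.  -45.7  50.2] psi 94.87 cmd [624.2 -61.6  52.   94.9] grip 13.3 15.0
```

Gripped at 13.3 mm. Drawing 45 mm, then regrasping near the mouth.

>>> move_arm([
  [[0.2,0,0,0,0,0],[0.5,0,0,0,0,0],[0.8,0,0,0,0,0],[1.02,0,0,0,0,0],[1.124,0,0,0,0,0],[1.124,0,0,0,0,0],[1.124,0,0,0,0,0]],
])

```text
time: 21.62
position: [0.6192, -0.0009, 0.214]
tool_rot: [0.677, 0.736, 0.0, -0.0]
ft_force: [1.0, 0.8, 0.9]
grip_width: 0.0133
grip_force: 15.0
```

>>> move_arm([
  [[0,0,0,0,0,0],[0,0,0,0,0,0],[0,0,0,0,0,0],[0,0,-0.5,0,0,0],[0,0,-1.075,0,0,0],[-0.7,0,-1.075,0,0,0],[-1.523,-0.005,-1.075,0,0,0],[-1.523,-0.005,-1.075,0,0,0],[-1.523,-0.005,-0.5,0,0,0],[-1.523,-0.005,0,0,0,0],[-1.523,-0.005,0,0,0,0],[-1.523,-0.005,0,0,0,0]],
], claw=0)

```text
time: 23.12
position: [0.6243, -0.0612, 0.2143]
tool_rot: [0.676, 0.737, 0.0, 0.0]
ft_force: [-0.2, -0.1, 0.5]
grip_width: 0.0435
grip_force: 0.0
```

```bash
python3 g.py
python3 - <<'E'
from rig import *
from caps import *
for n in("top","scene"):
    c=camera(n)
    if n=="scene":cv2.imwrite("pics/s2.png",c["pixels"][180:330,60:340].repeat(2,0).repeat(2,1))
    W=cloud(c);X,Y,z=[W[...,i] for i in range(3)]
    m=(z>.035)&(z<.064)&(X>.605)&(X<.632)&(Y>-.05)&(Y<.05);P=W[m];print("rod",rect(P),P[:,1].min(),P[:,1].max(),len(P), np.percentile(P[:,2],95))
E
```

```text
t 23.12 meas grasp [624.3 -61.2  50.3] psi 94.9 cmd [624.2 -61.6  52.   94.9] grip 43.5 0.0
rod (array([622.8, -23.3]), array([10.3, 14.9]), 0.2) -0.03079284783126332 -0.015918905210647875 37 0.05873441692516403Traceback (most recent call last):
  File "<stdin>", line 7, in <module>
    return umr_minimum(a, axis, None, out, keepdims, initial, where)
ValueError: zero-size array to reduction operation minimum which has no identity
```

View pics/s2.png

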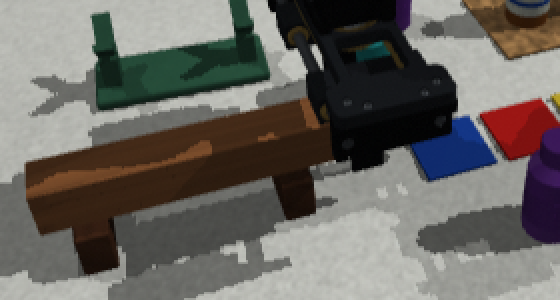

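>>> move_arm([
  [[0,0,0,0,0,0],[0,0,0,0,0,0],[0,0,0,0,0,0],[0,0,0,0,0,0],[0,0,0,0,0,0]],
], claw=1, squeeze=25)

```text
time: 23.85
position: [0.6242, -0.0616, 0.2141]
tool_rot: [0.676, 0.736, 0.0, 0.0]
ft_force: [0.0, 0.5, 0.2]
grip_width: 0.0131
grip_force: 25.0
```

```bash
python3 g.py 611.2,93.4,52,94.9; python3 g.py 611.2,93.4,120,94.9
```

```text
t 23.85 meas grasp [624.2 -61.6  50.1] psi 94.87 cmd [624.2 -61.6  52.   94.9] grip 13.1 25.0
[3.889, 0.007, -0.0, 0.0, 0.0, -0.0]
t 23.85 meas grasp [624.2 -61.6  50.1] psi 94.87 cmd [611.2  93.4  52.   94.9] grip 13.1 25.0
[0.0, 0.0, -1.7, 0.0, 0.0, -0.0]
```

>>> move_arm([
  [[0.2,0,0,0,0,0],[0.6,0,0,0,0,0],[1.1,0,0,0,0,0],[1.6,0,0,0,0,0],[2.1,0,0,0,0,0],[2.6,0,0,0,0,0],[3.1,0,0,0,0,0],[3.5,0,0,0,0,0],[3.75,0,0,0,0,0],[3.889,0,0,0,0,0],[3.889,0,0,0,0,0],[3.889,0,0,0,0,0]],
])

```text
time: 25.35
position: [0.6111, 0.0929, 0.2141]
tool_rot: [0.677, 0.736, 0.0, 0.0]
ft_force: [0.5, 1.1, -0.5]
grip_width: 0.0131
grip_force: 25.0
```

>>> move_arm([
  [[0,0,-0.2,0,0,0],[0,0,-0.6,0,0,0],[0,0,-1.1,0,0,0],[0,0,-1.5,0,0,0],[0,0,-1.7,0,0,0],[0,0,-1.7,0,0,0]],
])

```text
time: 26.1
position: [0.6111, 0.0934, 0.283]
tool_rot: [0.676, 0.736, 0.001, 0.001]
ft_force: [-0.5, 0.4, -1.6]
grip_width: 0.0133
grip_force: 25.0
```

```bash
python3 g.py
python3 - <<'E'
from rig import *
from caps import *
for n in("top","scene"):
    c=camera(n);np.savez(n+"3.npz",**c)
    cv2.imwrite(f"pics/{n}3.png",c["pixels"])
    W=cloud(c);X,Y,z=[W[...,i] for i in range(3)]
    m=(z>.095)&(z<.135)&(X>.58)&(X<.65)&(abs(X-(.6112-.0857*(Y-.0934)))<.015)&(Y>-.1)&(Y<.25);P=W[m];print("rod",rect(P),P[:,1].min(),P[:,1].max(),len(P))
    k=np.histogram(P[:,1],bins=np.arange(-.1,.26,.02));print(k[0]);b=np.digitize(P[:,1],k[1]);print([round(float(np.percentile(P[b==i][:,2],90)),4) if (b==i).any() else 0 for i in range(1,19)])
E
```

```text
t 26.1 meas grasp [611.1  93.4 119. ] psi 94.87 cmd [611.2  93.4 120.   94.9] grip 13.3 25.0
rod (array([ 6.191e+02, -6.000e-01]), array([ 14.2, 121. ]), 4.9) -0.06082549483525896 0.059193619913402225 597
[  0   7 101 100  97 101 101  90   0   0   0   0   0   0   0   0   0]
[0, 0.1259, 0.1259, 0.1259, 0.1264, 0.1265, 0.1268, 0.1268, 0, 0, 0, 0, 0, 0, 0, 0, 0, 0]
rod (array([617.7,  19.8]), array([ 29.6, 167.8]), 4.9) -0.06371578787314176 0.10457898929075005 1297
[  0  34 154 145 142 140 135 132 131 264  20   0   0   0   0   0   0]
[0, 0.1237, 0.1247, 0.1245, 0.1248, 0.1246, 0.1247, 0.1247, 0.1252, 0.131, 0.1136, 0, 0, 0, 0, 0, 0, 0]
```

View pics/scene3.png

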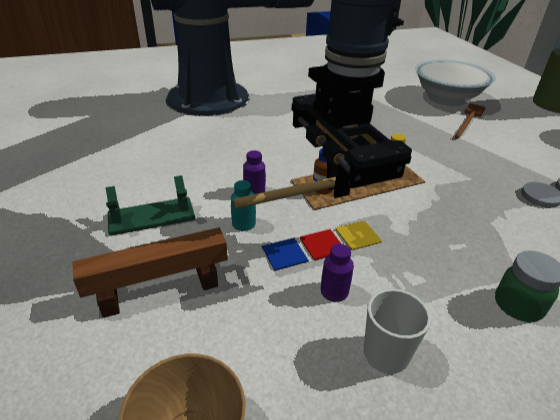

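The scene view shows the rod level in the gripper, its back end at (240,203) and the bottles still on the mat. The rod's centre is about 41 mm behind the grasp. I will set the grasp at +29 mm on the rest, which puts the rod's centre at about −12 mm.

```bash
python3 g.py 472.3,-148.7,120,91.65; python3 g.py 472.3,-148.7,75,91.65
```

```text
t 26.2 meas grasp [610.7  93.4 117.7] psi 94.87 cmd [611.2  93.4 120.   94.9] grip 12.9 25.0
[-5.734, -3.977, -0.0, 0.0, 0.0, 0.057]
t 26.2 meas grasp [610.7  93.4 117.7] psi 94.87 cmd [ 472.3 -148.7  120.    91.6] grip 12.9 25.0
[0.0, 0.0, 1.125, 0.0, 0.0, -0.0]
```

>>> move_arm([
  [[-0.3,-0.2,0,0,0,0.005],[-0.9,-0.62,0,0,0,0.01],[-1.7,-1.18,0,0,0,0.015],[-2.5,-1.73,0,0,0,0.025],[-3.3,-2.29,0,0,0,0.03],[-4.1,-2.84,0,0,0,0.04],[-4.8,-3.33,0,0,0,0.047],[-5.3,-3.68,0,0,0,0.052],[-5.6,-3.88,0,0,0,0.056],[-5.734,-3.977,0,0,0,0.057],[-5.734,-3.977,0,0,0,0.057],[-5.734,-3.977,0,0,0,0.057]],
])

```text
time: 27.7
position: [0.4722, -0.1481, 0.282]
tool_rot: [0.697, 0.717, 0.0, -0.0]
ft_force: [-0.2, 0.8, -0.7]
grip_width: 0.0131
grip_force: 25.0
```

>>> move_arm([
  [[0,0,0.2,0,0,0],[0,0,0.6,0,0,0],[0,0,0.9,0,0,0],[0,0,1.125,0,0,0],[0,0,1.125,0,0,0],[0,0,1.125,0,0,0]],
])

```text
time: 28.45
position: [0.4721, -0.1487, 0.2372]
tool_rot: [0.697, 0.717, 0.0, 0.0]
ft_force: [-0.7, 0.4, -0.3]
grip_width: 0.0133
grip_force: 25.0
```

```bash
python3 - <<'E'
from rig import *
from caps import *
for n in("top","scene"):
    c=camera(n);cv2.imwrite(f"pics/{n}4.png",c["pixels"])
    W=cloud(c);X,Y,z=[W[...,i] for i in range(3)]
    m=(z>.064)&(z<.092)&(abs(X-.473)<.022)&(Y>-.4)&(Y<-.175);P=W[m];print("rod",rect(P),P[:,1].min(),P[:,1].max(),len(P))
    m=(z>.064)&(z<.085)&(abs(X-.473)<.022)&(Y>-.13)&(Y<-.03);P=W[m];print("rod",rect(P),P[:,1].min(),P[:,1].max(),len(P)) if len(P) else 0
E
python3 g.py 472.3,-148.7,53,91.65
```

```text
rod (array([ 480.1, -299.3]), array([12. ,  5.5]), 53.7) -0.3040798136301964 -0.293131237805638 21
rod (array([ 470.3, -100.5]), array([14.2, 52.8]), 1.1) -0.12703798512383094 -0.07413099495886244 250
rod (array([ 476.2, -240.5]), array([ 14.5, 130.3]), 1.0) -0.30558382072257645 -0.17526851770790952 746
rod (array([ 473.1, -103. ]), array([13.2, 53.3]), 1.7) -0.1295704838631221 -0.07636833116707663 185
t 28.55 meas grasp [ 472.1 -148.8   73.5] psi 91.6 cmd [ 472.3 -148.7   75.    91.6] grip 13.1 25.0
[0.0, 0.0, 0.55, 0.0, 0.0, -0.0]
```

View pics/scene4.png

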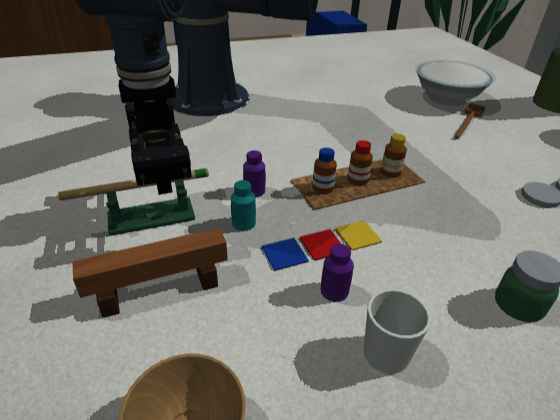

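The rod is above both posts, with ends at (62,193) and (207,173). Its centre is 12 mm off along the rest, inside the limit. I lower and release.

>>> move_arm([
  [[0,0,0.15,0,0,0],[0,0,0.3,0,0,0],[0,0,0.42,0,0,0],[0,0,0.5,0,0,0],[0,0,0.55,0,0,0],[0,0,0.55,0,0,0],[0,0,0.55,0,0,0]],
])

```text
time: 29.42
position: [0.4719, -0.1486, 0.2151]
tool_rot: [0.697, 0.717, 0.0, -0.0]
ft_force: [-0.1, -0.0, -0.4]
grip_width: 0.0127
grip_force: 25.0
```

>>> move_arm([
  [[0,0,0,0,0,0],[0,0,0,0,0,0],[0,0,0,0,0,0],[0,0,0,0,0,0],[0,0,-0.5,0,0,0],[0,0,-1.2,0,0,0],[0,0,-2.1,0,0,0],[0,0,-2.1,0,0,0]],
], claw=0)

```text
time: 30.42
position: [0.4727, -0.149, 0.3013]
tool_rot: [0.697, 0.717, 0.001, 0.003]
ft_force: [0.3, -0.1, 0.3]
grip_width: 0.0433
grip_force: 0.0
```

```bash
echo '[472.3,-148.7,137,91.65]'>cmd.json
python3 - <<'E'
from rig import *
from caps import *
for n in("top","scene"):
    c=camera(n);cv2.imwrite(f"pics/{n}5.png",c["pixels"])
    W=cloud(c);X,Y,z=[W[...,i] for i in range(3)]
    m=(z>.044)&(z<.07)&(abs(X-.473)<.025)&(Y>-.4)&(Y<-.05);P=W[m];print("rod",P[:,1].min(),P[:,1].max(),len(P))
    for lo,hi in((-.31,-.25),(-.21,-.15),(-.11,-.06)):
        Q=P[(P[:,1]>lo)&(P[:,1]<hi)]; print(len(Q),Q[:,0].mean().round(4) if len(Q) else 0,np.percentile(Q[:,2],95).round(4) if len(Q) else 0)
E
python3 g.py 472.3,-148.7,140,94.85 472,136.2,140,94.85
```

```text
rod -0.16208283282681352 -0.07393532131266198 506
0 0 0
24 0.4709 0.0587
159 0.4693 0.0583
rod -0.30497030832283384 -0.07666655721103058 1478
334 0.4787 0.0573
327 0.4758 0.0574
173 0.4731 0.0575
t 30.52 meas grasp [ 471.7 -148.5  135.1] psi 91.61 cmd [ 472.3 -148.7  137.    91.6] grip 43.4 0.0
[0.0, 0.0, -0.075, 0.0, 0.0, -0.056]
[7.12, 0.198, -0.075, 0.0, 0.0, -0.056]
```

View pics/scene5.png

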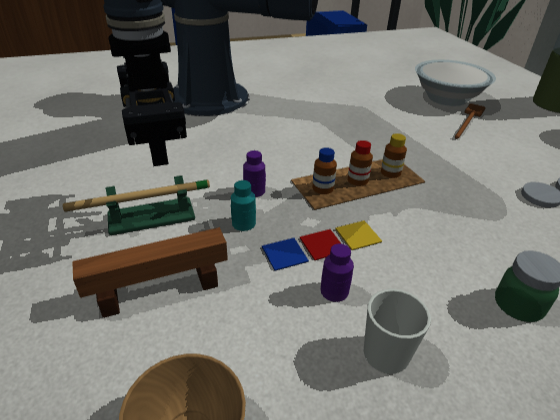

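The rod lies level in both notches, at (68,206)–(207,184) with its axis 50 mm high, and the bottles still stand on the mat. Now I return the bottles, blue first.

>>> move_arm([
  [[0.8,0,-0.075,0,0,-0.01],[1.8,0.05,-0.075,0,0,-0.02],[2.8,0.08,-0.075,0,0,-0.03],[3.8,0.11,-0.075,0,0,-0.04],[4.8,0.13,-0.075,0,0,-0.05],[5.8,0.16,-0.075,0,0,-0.056],[6.6,0.18,-0.075,0,0,-0.056],[7.12,0.198,-0.075,0,0,-0.056],[7.12,0.198,-0.075,0,0,-0.056],[7.12,0.198,-0.075,0,0,-0.056]],
], claw=-1)

```text
time: 31.78
position: [0.4716, 0.1357, 0.3012]
tool_rot: [0.677, 0.736, -0.001, -0.001]
ft_force: [0.2, -0.7, 0.5]
grip_width: 0.0867
grip_force: 0.0
```

```bash
python3 g.py
python3 - <<'E'
from rig import *
from caps import *
c=camera("wrist");cv2.imwrite("pics/w6.png",c["pixels"]);caps(c)
E
python3 g.py 472.2,136.7,43.5,94.85;python3 g.py 472.2,136.7,140,94.85 619.5,13.1,140,94.85 619.5,13.1,43.8,94.85
```

```text
t 31.77 meas grasp [471.6 135.7 137.2] psi 94.81 cmd [472.  136.2 140.   94.8] grip 86.7 0.0
red cap [465.3 210.7] 13.1 (array([465.4, 210.7]), array([25.4, 25.4]), 3.8) 0.085
red coaster (array([613.8,  90.5]), array([55.4, 32.4]), 4.8)
yellow coaster (array([609.2, 143.6]), array([55.8, 55.3]), 5.1)
blue cap [473.  135.9] 13.3 (array([472.8, 136.3]), array([25.8, 25.8]), 3.6) 0.0849
t 31.82 meas grasp [471.8 135.5 137.4] psi 94.77 cmd [472.  136.2 140.   94.8] grip 87.2 0.0
[0.012, 0.006, 2.413, 0.0, 0.0, -0.0]
t 31.82 meas grasp [471.8 135.5 137.4] psi 94.77 cmd [472.2 136.7  43.5  94.8] grip 87.2 0.0
[0.0, 0.0, -2.413, 0.0, 0.0, -0.0]
[-3.39, 3.408, -2.413, 0.0, 0.0, -0.0]
[-3.39, 3.408, -0.007, 0.0, 0.0, -0.0]
```

>>> move_arm([
  [[0.012,0.006,0.6,0,0,0],[0.012,0.006,1.2,0,0,0],[0.012,0.006,1.8,0,0,0],[0.012,0.006,2.3,0,0,0],[0.012,0.006,2.413,0,0,0],[0.012,0.006,2.413,0,0,0],[0.012,0.006,2.413,0,0,0]],
])

```text
time: 32.7
position: [0.4724, 0.1365, 0.2063]
tool_rot: [0.677, 0.736, 0.001, 0.001]
ft_force: [0.5, -0.5, -0.4]
grip_width: 0.0873
grip_force: 0.0
```

>>> move_arm([
  [[0,0,0,0,0,0],[0,0,0,0,0,0],[0,0,0,0,0,0],[0,0,0,0,0,0],[0,0,0,0,0,0],[0,0,0,0,0,0]],
], claw=1, squeeze=12)

```text
time: 33.45
position: [0.4721, 0.1368, 0.2056]
tool_rot: [0.677, 0.736, 0.0, 0.0]
ft_force: [-0.0, 0.8, 0.1]
grip_width: 0.0394
grip_force: 12.0
```

>>> move_arm([
  [[0,0,-0.6,0,0,0],[0,0,-1.5,0,0,0],[0,0,-2.413,0,0,0],[-0.4,0.4,-2.413,0,0,0],[-1.1,1.1,-2.413,0,0,0],[-1.8,1.81,-2.413,0,0,0],[-2.5,2.51,-2.413,0,0,0],[-3.05,3.07,-2.413,0,0,0],[-3.39,3.408,-2.413,0,0,0],[-3.39,3.408,-2.2,0,0,0],[-3.39,3.408,-1.5,0,0,0],[-3.39,3.408,-0.8,0,0,0]],
])

```text
time: 34.95
position: [0.6181, 0.0134, 0.2355]
tool_rot: [0.677, 0.736, -0.001, -0.001]
ft_force: [0.4, 0.2, -0.9]
grip_width: 0.0398
grip_force: 12.0
```

>>> move_arm([
  [[0,0,0.3,0,0,0],[0,0,0.55,0,0,0],[0,0,0.7,0,0,0],[0,0,0.79,0,0,0],[0,0,0.79,0,0,0],[0,0,0.79,0,0,0]],
])

```text
time: 35.7
position: [0.6195, 0.013, 0.2065]
tool_rot: [0.677, 0.736, 0.0, 0.0]
ft_force: [-1.3, 0.1, -1.1]
grip_width: 0.0393
grip_force: 12.0
```

```bash
python3 g.py;echo '[619.5,13.1,43.4,94.85]'>cmd.json; python3 g.py 619.5,13.1,140,94.85 464.8,211.1,140,94.85 464.8,211.1,43.5,94.85; python3 g.py  464.8,211.1,140,94.85 614.8,78.9,140,94.85 614.8,78.9,43.8,94.85
```

```text
t 35.7 meas grasp [619.5  13.   42.5] psi 94.81 cmd [619.5  13.1  43.8  94.8] grip 39.3 12.0
t 35.7 meas grasp [619.5  13.   42.5] psi 94.81 cmd [619.5  13.1  43.4  94.8] grip 39.3 12.0
[0.0, 0.0, -2.415, 0.0, 0.0, -0.0]
[5.259, -3.435, -2.415, 0.0, 0.0, -0.0]
[5.259, -3.435, -0.003, 0.0, 0.0, -0.0]
t 35.7 meas grasp [619.5  13.   42.5] psi 94.81 cmd [464.8 211.1  43.5  94.8] grip 39.3 12.0
[0.0, 0.0, -2.413, 0.0, 0.0, -0.0]
[-3.61, 3.457, -2.413, 0.0, 0.0, -0.0]
[-3.61, 3.457, -0.007, 0.0, 0.0, -0.0]
```

>>> move_arm([
  [[0,0,0.01,0,0,0],[0,0,0.01,0,0,0],[0,0,0.01,0,0,0],[0,0,0,0,0,0],[0,0,-0.8,0,0,0],[0,0,-1.6,0,0,0],[0,0,-2.415,0,0,0],[1,-0.65,-2.415,0,0,0],[2.1,-1.37,-2.415,0,0,0],[3.2,-2.09,-2.415,0,0,0],[4.3,-2.81,-2.415,0,0,0],[5.259,-3.435,-2.415,0,0,0]],
], claw=-1)

```text
time: 37.2
position: [0.4633, 0.2124, 0.3027]
tool_rot: [0.677, 0.736, 0.0, -0.0]
ft_force: [1.1, -0.6, -0.2]
grip_width: 0.0871
grip_force: 0.0
```

>>> move_arm([
  [[0,0,0,0,0,0],[0,0,0,0,0,0],[0,0,0.6,0,0,0],[0,0,1.3,0,0,0],[0,0,2,0,0,0],[0,0,2.42,0,0,0],[0,0,2.42,0,0,0],[0,0,2.42,0,0,0]],
])

```text
time: 38.2
position: [0.4657, 0.2106, 0.2062]
tool_rot: [0.677, 0.736, 0.001, 0.0]
ft_force: [-0.2, 0.0, -0.5]
grip_width: 0.0869
grip_force: 0.0
```

>>> move_arm([
  [[0,0,0,0,0,0],[0,0,0,0,0,0],[0,0,0,0,0,0],[0,0,0,0,0,0],[0,0,0,0,0,0],[0,0,0,0,0,0]],
], claw=1)

```text
time: 38.95
position: [0.4647, 0.2112, 0.2058]
tool_rot: [0.677, 0.736, -0.0, -0.0]
ft_force: [-0.8, -0.6, 0.0]
grip_width: 0.0395
grip_force: 12.0
```

>>> move_arm([
  [[0,0,-0.6,0,0,0],[0,0,-1.5,0,0,0],[0,0,-2.413,0,0,0],[-0.4,0.38,-2.413,0,0,0],[-1.1,1.05,-2.413,0,0,0],[-1.9,1.82,-2.413,0,0,0],[-2.6,2.49,-2.413,0,0,0],[-3.2,3.06,-2.413,0,0,0],[-3.61,3.457,-2.413,0,0,0],[-3.61,3.457,-2.2,0,0,0],[-3.61,3.457,-1.5,0,0,0],[-3.61,3.457,-0.8,0,0,0]],
])

```text
time: 40.45
position: [0.6133, 0.0792, 0.2357]
tool_rot: [0.677, 0.736, -0.001, -0.001]
ft_force: [-0.3, 0.2, -1.9]
grip_width: 0.0397
grip_force: 12.0
```

>>> move_arm([
  [[0,0,0.3,0,0,0],[0,0,0.55,0,0,0],[0,0,0.7,0,0,0],[0,0,0.79,0,0,0],[0,0,0.79,0,0,0],[0,0,0.79,0,0,0]],
])

```text
time: 41.2
position: [0.6148, 0.0788, 0.2067]
tool_rot: [0.677, 0.736, 0.0, 0.0]
ft_force: [-0.4, 0.2, -0.8]
grip_width: 0.0401
grip_force: 12.0
```

```bash
python3 g.py; python3 g.py 614.8,78.9,140,94.85 457.3,285.8,140,94.85 457.3,285.8,43.5,94.85; python3 g.py  457.3,285.8,140,94.85 609.4,143.5,140,94.85 609.4,143.5,43.8,94.85
```

```text
t 41.2 meas grasp [614.8  78.8  42.7] psi 94.81 cmd [614.8  78.9  43.8  94.8] grip 40.1 12.0
t 41.2 meas grasp [614.8  78.8  42.7] psi 94.81 cmd [614.8  78.9  43.8  94.8] grip 40.1 12.0
[0.0, 0.0, -2.405, 0.0, 0.0, -0.0]
[5.487, -3.486, -2.405, 0.0, 0.0, -0.0]
[5.487, -3.486, 0.007, 0.0, 0.0, -0.0]
t 41.2 meas grasp [614.8  78.8  42.7] psi 94.81 cmd [457.3 285.8  43.5  94.8] grip 40.1 12.0
[0.0, 0.0, -2.413, 0.0, 0.0, -0.0]
[-3.866, 3.488, -2.413, 0.0, 0.0, -0.0]
[-3.866, 3.488, -0.007, 0.0, 0.0, -0.0]
```

>>> move_arm([
  [[0,0,0.01,0,0,0],[0,0,0.01,0,0,0],[0,0,0.01,0,0,0],[0,0,0,0,0,0],[0,0,-0.8,0,0,0],[0,0,-1.6,0,0,0],[0,0,-2.405,0,0,0],[1.1,-0.7,-2.405,0,0,0],[2.2,-1.4,-2.405,0,0,0],[3.3,-2.1,-2.405,0,0,0],[4.4,-2.8,-2.405,0,0,0],[5.487,-3.486,-2.405,0,0,0]],
], claw=-1)

```text
time: 42.7
position: [0.4562, 0.2871, 0.3026]
tool_rot: [0.677, 0.736, 0.0, 0.0]
ft_force: [0.8, 0.9, -0.1]
grip_width: 0.0866
grip_force: 0.0
```

>>> move_arm([
  [[0,0,0,0,0,0],[0,0,0,0,0,0],[0,0,0.6,0,0,0],[0,0,1.3,0,0,0],[0,0,2,0,0,0],[0,0,2.42,0,0,0],[0,0,2.42,0,0,0],[0,0,2.42,0,0,0]],
])

```text
time: 43.7
position: [0.458, 0.2857, 0.2062]
tool_rot: [0.677, 0.736, 0.001, 0.0]
ft_force: [0.2, -0.1, -0.2]
grip_width: 0.0869
grip_force: 0.0
```

>>> move_arm([
  [[0,0,0,0,0,0],[0,0,0,0,0,0],[0,0,0,0,0,0],[0,0,0,0,0,0],[0,0,0,0,0,0],[0,0,0,0,0,0]],
], claw=1)

```text
time: 44.45
position: [0.4572, 0.2859, 0.2056]
tool_rot: [0.677, 0.736, -0.0, -0.0]
ft_force: [-0.4, 0.0, 0.2]
grip_width: 0.0398
grip_force: 12.0
```

>>> move_arm([
  [[0,0,-0.6,0,0,0],[0,0,-1.5,0,0,0],[0,0,-2.413,0,0,0],[-0.4,0.36,-2.413,0,0,0],[-1.2,1.08,-2.413,0,0,0],[-2,1.8,-2.413,0,0,0],[-2.8,2.53,-2.413,0,0,0],[-3.4,3.07,-2.413,0,0,0],[-3.866,3.488,-2.413,0,0,0],[-3.866,3.488,-2.2,0,0,0],[-3.866,3.488,-1.5,0,0,0],[-3.866,3.488,-0.8,0,0,0]],
])

```text
time: 45.95
position: [0.6079, 0.1443, 0.2361]
tool_rot: [0.676, 0.736, -0.001, -0.001]
ft_force: [-0.5, 0.5, -1.7]
grip_width: 0.0388
grip_force: 12.0
```

>>> move_arm([
  [[0,0,0.3,0,0,0],[0,0,0.55,0,0,0],[0,0,0.7,0,0,0],[0,0,0.79,0,0,0],[0,0,0.79,0,0,0],[0,0,0.79,0,0,0]],
])

```text
time: 46.7
position: [0.6095, 0.1434, 0.2065]
tool_rot: [0.677, 0.736, 0.0, 0.0]
ft_force: [0.1, -0.0, -1.7]
grip_width: 0.0396
grip_force: 12.0
```

```bash
python3 g.py; python3 g.py 609.4,143.5,160,94.85 430,143.5,200,94.85
```

```text
t 46.7 meas grasp [609.5 143.4  42.5] psi 94.81 cmd [609.4 143.5  43.8  94.8] grip 39.6 12.0
t 46.7 meas grasp [609.5 143.4  42.5] psi 94.81 cmd [609.4 143.5  43.8  94.8] grip 39.6 12.0
[0.0, 0.0, -2.905, 0.0, 0.0, -0.0]
[0.379, -4.469, -3.905, 0.0, 0.0, -0.0]
```

>>> move_arm([
  [[0,0,0.01,0,0,0],[0,0,0.01,0,0,0],[0,0,0.01,0,0,0],[0,0,0,0,0,0],[0,0,-0.8,0,0,0],[0,0,-1.7,0,0,0],[0,0,-2.9,0,0,0],[0.1,-1.1,-3.2,0,0,0],[0.2,-2.2,-3.4,0,0,0],[0.3,-3.3,-3.6,0,0,0],[0.38,-4.4,-3.9,0,0,0],[0.38,-4.4,-3.9,0,0,0]],
], claw=-1)

```text
time: 48.2
position: [0.4291, 0.144, 0.3625]
tool_rot: [0.676, 0.737, -0.001, -0.001]
ft_force: [0.1, 0.2, 1.3]
grip_width: 0.0868
grip_force: 0.0
```

Run:
```python
from rig import *
from caps import *
for n in("top","scene"):
    c=camera(n);cv2.imwrite(f"pics/{n}7.png",c["pixels"]);print(n);caps(c)
    W=cloud(c);X,Y,z=[W[...,i] for i in range(3)]
    m=(z>.044)&(z<.07)&(abs(X-.473)<.025)&(Y>-.4)&(Y<-.05);P=W[m];print("rod",rect(P),P[:,1].min(),P[:,1].max(),np.percentile(P[:,2],90))
```

```text
top
red cap [615.   78.4] 13.0 (array([614.5,  78.3]), array([23.3, 24.9]), 1.4) 0.0846
red coaster (array([614.6,  78.7]), array([56.2, 56.5]), 4.4)
yellow cap [609.6 143.4] 13.1 (array([610.2, 143.2]), array([24.9, 25.1]), 2.5) 0.0842
yellow coaster (array([609.1, 144.1]), array([56.5, 57. ]), 5.0)
blue cap [619.5  12.5] 13.1 (array([619.1,  12.3]), array([25.3, 23. ]), 1.6) 0.0845
blue coaster (array([618.9,  13.7]), array([55. , 54.5]), 4.1)
rod (array([ 471.9, -188.6]), array([ 48.5, 229.1]), 1.4) -0.3032354142327559 -0.07406599065132391 0.05873413831063895
scene
red cap [616.1  76.2] 13.3 (array([616.6,  75.6]), array([25.1, 24.2]), 54.3) 0.084
red coaster (array([588.1,  99.8]), array([ 57.8, 141.3]), 36.1)
yellow cap [610.  141.5] 13.5 (array([610.1, 141.2]), array([25.6, 25.6]), 82.1) 0.084
yellow coaster (array([610.5, 141. ]), array([54.2, 56. ]), 3.3)
blue cap [621.5   9.7] 13.1 (array([621.3,   9.4]), array([25.5, 23.5]), 85.1) 0.0841
blue coaster (array([620. ,  11.7]), array([55.3, 56.1]), 3.1)
rod (array([ 473.4, -190.7]), array([ 47.7, 228.7]), 0.9) -0.30491138726438616 -0.07628725277041609 0.057673654929032515
```

View pics/scene7.png

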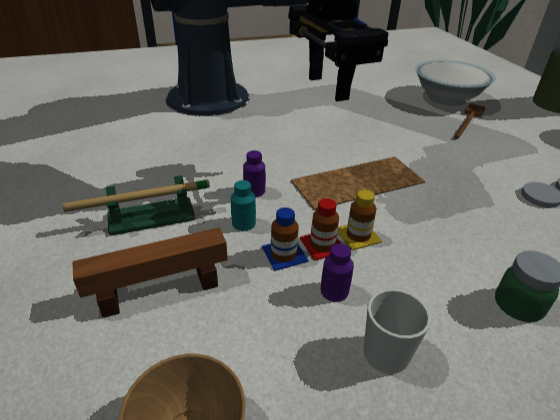

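All three bottles stand on their own coasters at (285,240), (324,230) and (362,222), within about 2 mm of centre. The rod lies in the rest, 12 mm off along it, and the arm is clear.

```bash
python3 -c "from rig import *; print(hand_in())"
```

```text
the job is handed in; nothing more can be done
None
```

The job is handed in at about 48 s: all three bottles are back on their matching coasters within about 2 mm of centre, and the rod lies level in both notches of the rest, 12 mm off centre along it; the verdict was not shown.

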